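# Seat a specimen holder in the clip mount and tug-test it

### The arm

A 7-joint arm with a two-finger parallel gripper is mounted at the origin on a cart in front of the work surface, level with it; the furniture and walls round the work are solid. World frame = base frame: x ahead of the robot, y to its left, z up, the work surface at z = 0. Lengths are in m, angles in rad, forces in N, time in s.
With the tool pointing down it reaches from about 0.375 to 0.925 m from the base axis. Payload 3.1 kg.
Tool frame: the origin (TCP) lies between the finger pads; the fingertips stand 19 mm ahead of it and the grasp point (between the pads) is the TCP; z points along the fingers, y is the direction in which the jaws open and shut (so a half turn about z gives the same grasp; the last joint's range is limited). The gripper opens to 85 mm and grips with 20 to 120 N. Pads are 22 mm wide; open, the fingers measure 114 mm over their backs; the gripper's body (76 mm by 85 mm) begins 54 mm behind the grasp point. The pads swing forward as they close: fully open they stand 13 mm farther back than shut.
Start: joints at [1.025, 0.383, 0.044, 1.598, -0.018, 1.161, -0.05], TCP at [0.281, -0.586, 0.225] pointing down, gripper open.
Joint ranges: [-2.61, 2.61], [-0.41, 2.15], [-1.48, 1.57], [0, 2.5], [-1.57, 4.71], [0.05, 1.97], [-2.85, 2.85]. Speed limits (rad/s): [2.79, 2.79, 3.14, 3.14, 3.14, 3.14, 3.14].

### API

Orientations are given as a unit quaternion [x, y, z, w].
In Python, from bench import move_ptp, movel, move_j, move_gripper, pause, inverse_kinematics, read_camera, camera_params, MotionError, sign_off, look_for, tip_of, read_time_s, read_qpos, read_joint_vel, read_effort, read_eef_pos, read_tcp_rot, read_ft_force, read_ft_torque, read_finger_gap gives the robot as it stands. Calls block until the motion is done:
- move_ptp(position, orientation): joint-space move of the TCP to a pose.
- movel(position, orientation=None, speed=0.15): straight line of the TCP; orientation=None keeps the orientation; speed is the mean speed in m/s.
- move_j(angles): joint-space move.
- move_gripper(opening, effort=None): finger opening in m; effort is the grip in N (None keeps the last); returns when the fingers have stopped.
- pause(seconds).
- inverse_kinematics(position, orientation): joint angles nearest the present ones, or None.
- read_camera(name): name is "scene" or "top" or "wrist"; returns the picture (480x640x3 uint8, red, green, blue); there is no depth.
- camera_params(name): a dict with "K" (3x3 intrinsics, pixels), "camera_from_world" (4x4, takes a point from world to camera coordinates). Camera axes: x right, y down, z forward; pixel columns grow to the right and rows downward; lengths in m; the calibration is good to about 2 mm. A picture is of the moment at which its call begins: read the wrist's pose just before it. camera_params takes no time and is no camera call; for the wrist camera it gives the pose at the moment of the call.
A pose or a line that the arm cannot do raises MotionError and nothing moves.
- sign_off(): hands the job in, once; it reports no verdict.
Trained networks look in the newest picture that a camera, given by its name, has taken for a name from the list of things; names that differ only in an ending like _2 or _b are one class to them, and where a whole thing is asked for, a point or a joint stands for the part that bears it (a point fixed in the world has none). Each returns a list of dicts, best first, with "confidence" (0 to 1); they miss things now and then, are a little off and sometimes report something else, mostly with a low value. They report only what shows in the picture. A call takes as long as a camera call. They do not tell look-alikes from the thing itself.
- look_for(camera, name): "at" ([column, row] in pixels, amid what is visible of it).
- tip_of(camera, name): "at" ([column, row] in pixels: a listed point, or the origin of a listed thing).
Readings, each from a call of its own:
- read_time_s(): time.
- read_qpos(): joint angles.
- read_joint_vel(): joint speeds.
- read_effort(): joint torques, N m.
- read_eef_pos(): TCP position.
- read_tcp_rot(): TCP orientation.
- read_ft_force(): force on the tool from outside, world axes, zero at the start.
- read_ft_torque(): the same for the moment, N m.
- read_finger_gap(): finger opening in m.
Only numpy, scipy, OpenCV 4.12 (cv2) and the standard library are available. Lean on these libraries where they do the work, as an engineer would, in place of code of your own. Each camera call takes 0.05 s, during which the arm holds its last target.

### The job

Take the specimen holder with the square head out of the storage block, push its stem gently straight down into the socket of the spring mount until it is fully home and clipped in, then confirm that it is retained: tug it straight up by its head with about 12 N (never as much as 19 N) and keep the pull for about a second. Let the pull off, leave the holder clipped in, flange on the socket, and leave the round holder and everything else where they are.

Things in the scene. Friction and masses are not known exactly. Their poses are not given: they have to be found in the camera images.
- holder_square: The specimen holder to use, about 120 g: steel stem below, square-cornered aluminium clamp head on top, 84 mm tall. Origin at the stem's foot, z up the stem. Head 56 to 84 mm above the foot, 36 mm along x by 48 mm along y: grip it across the 36 mm. It stands in one of the two holes of the storage block, flange on the block's top, turned up to 0.35 rad to the block.
- holder_square_grip (a point): Centre of the square head, 70 mm above the stem's foot, 30 mm above the flange's underside. Axes as holder_square.
- holder_square_seat (a point): Centre of the flange's underside on the square holder, 40 mm above the foot. Flange 28 mm in diameter, 6 mm thick; neck above it 18 mm thick, 10 mm long. Stem below it 14 mm thick, with a 9 mm thick groove 14 to 30.5 mm above the foot and a conical foot 9 mm long (6 mm wide at the end).
- holder_round: The other specimen holder, same stem and flange, but with a round head 40 mm in diameter; it stands in the other hole of the storage block and stays there. Origin at the stem's foot.
- storage_block: Grey plastic block fixed on the bench, 66 x 176 x 45 mm (x, y, z), with two 17 mm through holes at y = -47 and +47 mm. Origin at the centre of its underside.
- mount: The spring mount, fixed on the bench: a grey base 84 x 140 x 12 mm with two upright guide posts (y = -52 and +52 mm, 60 mm high at most) carrying springs, and an aluminium carriage 56 x 56 mm between them that holds the socket. Origin at the centre of its underside.
- socket_mouth (a point): Centre of the socket's mouth: vertical 16 mm through hole with 3 mm chamfer in the carriage, 64 mm above the bench. Two spring clips inside snap into the stem's groove before the flange lands on the rigid top; pushing past them takes a few newtons. The clips' height is adjustable and differs: clipped in, the holder has 1.5 to 9.5 mm of free vertical play before a pull takes hold.
- carriage (a joint): Lift of the socket carriage against its springs, m: 0 at rest on its stop, upper stop 0.005. It stays down until the upward pull on it reaches 6 N (weight and preload), then rises 1 mm for every 5 N more: 12 N lifts it 1.2 mm, 19 N 2.6 mm. A steel pointer on its front face shows it on a small scale plate.
- mould: Small shallow metal mould, 31 x 43 x 12 mm, lying loose behind the mount; a bystander.
- cassette_near: Specimen cassette with a block on it, 29 x 40 x 12 mm, loose behind the storage block; a bystander.
- pencil: Pencil, 7 mm thick, 136 mm long, lying on the bench between the mount and the storage block; a bystander.
- slides: Small pile of glass slides, 28 x 77 x 8 mm, loose on the bench behind the mount; a bystander.
Not all that is in view belongs to the job. What is shaped like the holder_square but blue or red is not meant.

How it is judged:
By the outcome, as a careful person would: the job done as asked, in the order asked, and still so for the second after the job is handed in, with the robot touching nothing.
It also fails if it takes over 64 s, if anything falls off the work surface, if the arm or the gripper's body presses on something with over 40 N, if the wrist force passes 120 N, or if a joint passes its speed limit or range.

## Working session

There is one attempt and no reset: what is moved stays moved. The work goes in short steps, each a Python script; the robot and the scene stay as the last script left them, time stands still between calls to the robot, and variables do not carry over. Pictures are saved under pics/ and viewed, and the job is handed in when it is done.

```bash
ls; mkdir -p pics
python3 - <<'E'
from bench import *
import cv2
for c in ["scene","top","wrist"]:
    im=read_camera(c); cv2.imwrite(f"pics/{c}0.png",im[:,:,::-1])
    p=camera_params(c); print(c,p["K"],p["camera_from_world"])
    for n in ["holder_square","storage_block","mount","holder_round"]:
        print(n,[( [round(x) for x in d["at"]],round(d["confidence"],2)) for d in look_for(c,n)])
    for n in ["holder_square_grip","holder_square_seat","socket_mouth","storage_block","mount"]:
        print("tip",n,[( [round(x,1) for x in d["at"]],round(d["confidence"],2)) for d in tip_of(c,n)])
print(read_time_s(),read_ft_force(),read_eef_pos(),read_tcp_rot())
E
```

```text
pics
scene [[473.02339914   0.         319.88944234]
 [  0.         473.02339914 237.42028673]
 [  0.           0.           1.        ]] [[-0.77155873 -0.6361248  -0.0065083   0.51969893]
 [-0.24777756  0.30992182 -0.91790781  0.15837081]
 [ 0.58592099 -0.70660717 -0.39674034  1.05742009]
 [ 0.          0.          0.          1.        ]]
holder_square [([254, 264], 0.92), ([248, 314], 0.88), ([375, 238], 0.75), ([305, 257], 0.62)]
storage_block [([296, 289], 0.73)]
mount [([367, 228], 0.62)]
holder_round [([284, 278], 0.85)]
tip holder_square_grip [([254.2, 259.6], 0.82), ([307.9, 260.2], 0.74), ([246.8, 308.1], 0.72), ([375.9, 237.9], 0.71)]
tip holder_square_seat [([258.0, 274.4], 0.96), ([373.9, 245.8], 0.91), ([308.3, 268.4], 0.86)]
tip socket_mouth [([368.8, 219.2], 0.76)]
tip storage_block [([298.3, 294.6], 0.64)]
tip mount [([370.2, 236.3], 0.67)]
top [[495.49888455   0.         320.78550085]
 [  0.         495.49888455 240.84473898]
 [  0.           0.           1.        ]] [[-0.02342816 -0.9996993   0.00724027  0.15780668]
 [-0.99010431  0.02219974 -0.13856635  0.5536452
[... 777 characters left out ...]
4939866    0.         317.43843762]
 [  0.         421.4939866  239.37412194]
 [  0.           0.           1.        ]] [[ 4.33444696e-01 -9.01180044e-01  4.72760458e-04 -6.50461169e-01]
 [-8.59504706e-01 -4.13242115e-01  3.00803281e-01 -4.02294749e-02]
 [-2.70882550e-01 -1.30787926e-01 -9.53686092e-01  3.78857374e-01]
 [ 0.00000000e+00  0.00000000e+00  0.00000000e+00  1.00000000e+00]]
holder_square []
storage_block []
mount []
holder_round []
tip holder_square_grip []
tip holder_square_seat []
tip socket_mouth []
tip storage_block []
tip mount []
1.5 [-0.73565456 -0.83157548  0.1235292 ] [ 0.28143336 -0.58589638  0.22533281] [ 9.75033718e-01  2.22056855e-01 -1.72614065e-05 -2.79867746e-05]
```

View pics/scene0.png

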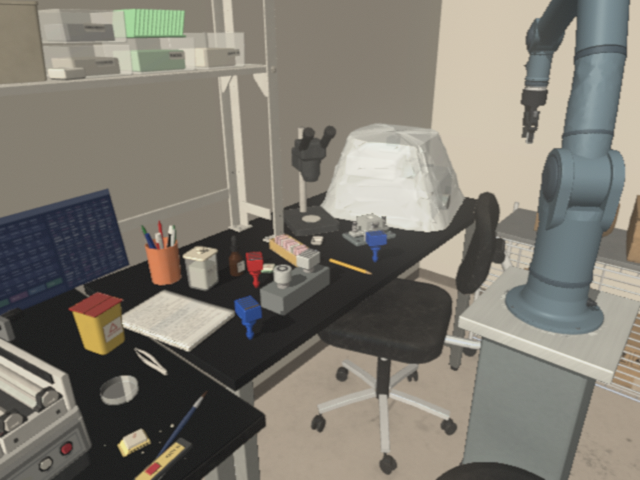

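View pics/top0.png

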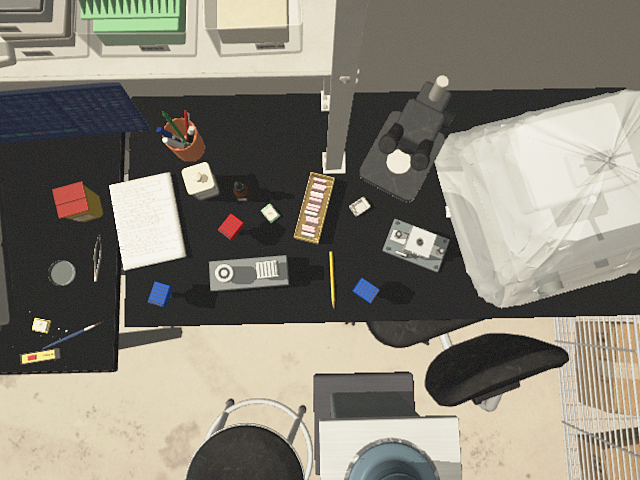

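Run:
```python
import cv2
t=cv2.imread('pics/top0.png')[170:340,130:490]
cv2.imwrite('pics/topc.png',cv2.resize(t,None,fx=2.2,fy=2.2,interpolation=cv2.INTER_CUBIC))
t=cv2.imread('pics/scene0.png')[180:350,210:430]
cv2.imwrite('pics/scenec.png',cv2.resize(t,None,fx=3.5,fy=3.5,interpolation=cv2.INTER_CUBIC))
```

```text
(no output)
```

View pics/topc.png

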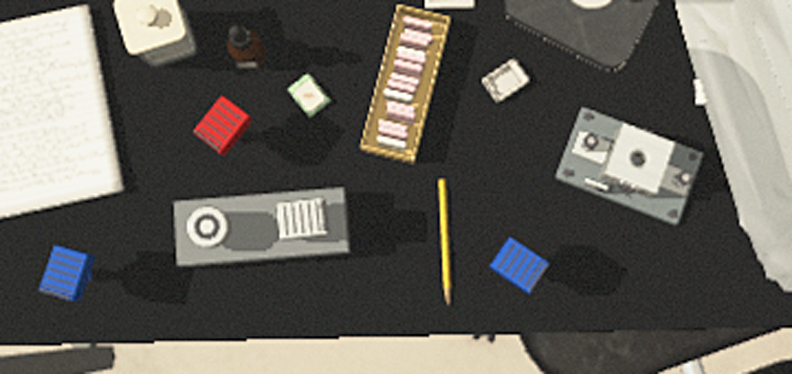

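View pics/scenec.png

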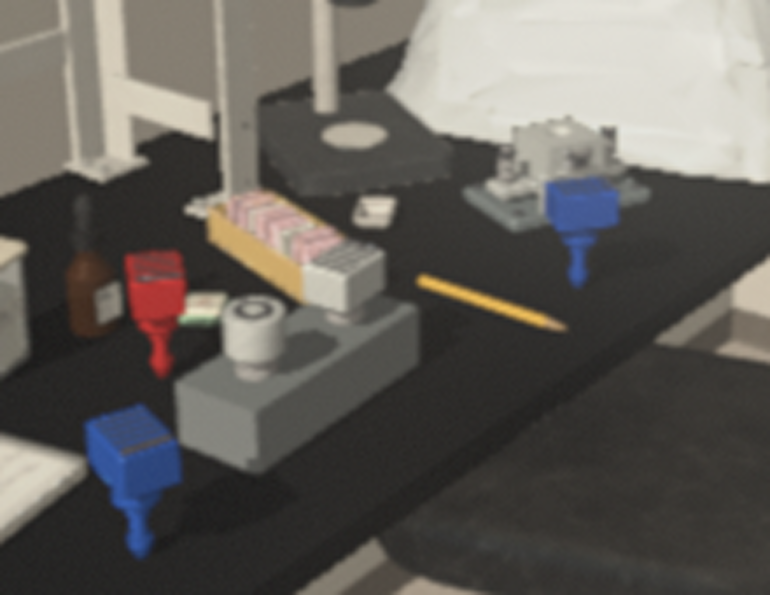

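```bash
cat > h.py <<'E'
from bench import *
import numpy as np, cv2
def proj(p,X):
    X=np.asarray(X,float); c=p["camera_from_world"]; q=c[:3,:3]@X+c[:3,3]; u=p["K"]@q; return u[:2]/u[2]
def tri(obs):
    # obs: list of (params,[u,v]); returns X, residual px
    A=[]
    for p,uv in obs:
        P=p["K"]@p["camera_from_world"][:3]
        A+= [uv[0]*P[2]-P[0], uv[1]*P[2]-P[1]]
    A=np.array(A); A/=np.linalg.norm(A[:,:3],axis=1)[:,None]
    X=np.linalg.lstsq(A[:,:3],-A[:,3],rcond=None)[0]
    return X,[np.round(proj(p,X)-uv,1) for p,uv in obs]
def onplane(p,uv,z):
    c=p["camera_from_world"]; R=c[:3,:3]; o=-R.T@c[:3,3]; d=R.T@np.linalg.inv(p["K"])@np.array([uv[0],uv[1],1]); return o+d*(z-o[2])/d[2]
def quat(yaw):
    # tool down; tool y axis direction (jaw) at angle yaw
    from scipy.spatial.transform import Rotation as R
    y=np.array([np.cos(yaw),np.sin(yaw),0]); z=np.array([0,0,-1.]); x=np.cross(y,z)
    return R.from_matrix(np.column_stack([x,y,z])).as_quat()
E
python3 - <<'E'
from h import *
s,t=camera_params("scene"),camera_params("top")
for n,a,b in [("grip",[307.9,260.2],[267.8,269.6]),("seat",[308.3,268.4],[271.4,268.5]),("mouth",[368.8,219.2],[420.3,241.7])]:
    print(n,*tri([(s,a),(t,b)]))
# mount yaw & holder
for uv in [(396,217),(449,237),(383,253),(437,271)]: print(onplane(t,uv,0.012))
for uv in [(209,261),(288,256),(210,291),(289,286)]: print(onplane(t,uv,0.045))
from scipy.spatial.transform import Rotation as R
print(R.from_quat(read_tcp_rot()).as_matrix())
for x,y in [(.55,.1)]: pass
E
```

```text
grip [0.4909556  0.26514568 0.07019746] [array([0.2, 0. ]), array([-0.1, -0.1])]
seat [0.49534632 0.25937713 0.04453844] [array([0.1, 0. ]), array([-0.1, -0.1])]
mouth [ 0.54850668 -0.08056703  0.05653655] [array([0.4, 0. ]), array([-0.3, -0.4])]
[ 0.6141073  -0.03580597  0.012     ]
[ 0.56313479 -0.15950231  0.012     ]
[ 0.52850713 -0.00126757  0.012     ]
[ 0.483115   -0.12647339  0.012     ]
[0.51543883 0.40117954 0.045     ]
[0.52282767 0.22093133 0.045     ]
[0.44721915 0.39839184 0.045     ]
[0.45437277 0.21964095 0.045     ]
[[ 9.01381506e-01  4.33025841e-01 -4.60902169e-05]
 [ 4.33025843e-01 -9.01381505e-01  4.69100705e-05]
 [-2.12315964e-05 -6.22421250e-05 -9.99999998e-01]]
```

Run:
```python
from h import *
from scipy.spatial.transform import Rotation as R
w=camera_params("wrist")["camera_from_world"]; Rt=R.from_quat(read_tcp_rot()).as_matrix()
c=-w[:3,:3].T@w[:3,3]; print("cam in tool",Rt.T@(c-read_eef_pos())); print("cam axes in tool (cols)",np.round(Rt.T@w[:3,:3].T,3))
for yaw in [0,.1,-.1,np.pi,np.pi/2,-np.pi/2]:
  for nm,p in [("h",(.49,.263,.25)),("m",(.549,-.08,.25))]:
    q=inverse_kinematics(p,quat(yaw)); print(nm,yaw,None if q is None else np.round(q,2))
```

```text
cam in tool [ 0.07592364  0.00025591 -0.14837725]
cam axes in tool (cols) [[ 0.    -0.954 -0.301]
 [ 1.     0.     0.001]
 [-0.001 -0.301  0.954]]
h 0 [ 0.33  0.37 -1.08  1.76  0.35  1.22 -0.84]
m 0 [ 0.49  0.22 -0.48  1.78  0.11  1.17 -0.02]
h 0.1 [ 0.34  0.37 -1.09  1.76  0.35  1.22 -0.75]
m 0.1 [ 0.5   0.22 -0.49  1.78  0.11  1.17  0.08]
h -0.1 [ 0.33  0.37 -1.08  1.76  0.34  1.22 -0.94]
m -0.1 [ 0.48  0.22 -0.46  1.78  0.1   1.17 -0.12]
h 3.141592653589793 [ 0.43  0.45 -1.23  1.76  0.44  1.26  2.22]
m 3.141592653589793 [-1.    0.51  1.4   1.84 -0.53  1.25 -2.59]
h 1.5707963267948966 [ 0.37  0.39 -1.14  1.76  0.38  1.23  0.7 ]
m 1.5707963267948966 [ 0.61  0.24 -0.62  1.78  0.15  1.17  1.52]
h -1.5707963267948966 [ 0.24  0.32 -0.95  1.76  0.28  1.2  -2.36]
m -1.5707963267948966 [ 0.35  0.2  -0.31  1.79  0.07  1.16 -1.56]
```

Run:
```python
from h import *
a=np.arctan2(-.586,.281)
q=inverse_kinematics([.44*np.cos(a),.44*np.sin(a),.40],read_tcp_rot()); print(np.round(q,3))
```

```text
[ 0.995 -0.135  0.031  1.82   0.004  1.456 -0.098]
```

Run:
```python
from h import *
t=camera_params("top");s=camera_params("scene")
# bag top-left feature guesses
for z in (0,.1,.2,.3):
  print(z,[np.round(onplane(t,uv,z)[:2],2) for uv in [(440,140),(500,305),(475,250),(560,150)]], [np.round(onplane(t,uv,z)[:2],2) for uv in [(440,80),(340,100)]])
  print(proj(s,[.55,-.35,z]))
```

```text
0 [array([ 0.81, -0.15]), array([ 0.4 , -0.27]), array([ 0.53, -0.22]), array([ 0.77, -0.45])] [array([ 0.96, -0.16]), array([0.92, 0.09])]
[412.33903876 212.30670891]
0.1 [array([ 0.77, -0.13]), array([ 0.4 , -0.24]), array([ 0.52, -0.19]), array([ 0.74, -0.4 ])] [array([ 0.91, -0.14]), array([0.87, 0.09])]
[414.45581472 184.32515444]
0.2 [array([ 0.74, -0.1 ]), array([ 0.4, -0.2]), array([ 0.51, -0.16]), array([ 0.71, -0.35])] [array([ 0.87, -0.11]), array([0.83, 0.1 ])]
[416.68111848 154.90897645]
0.3 [array([ 0.7 , -0.08]), array([ 0.4 , -0.16]), array([ 0.5 , -0.13]), array([ 0.68, -0.29])] [array([ 0.82, -0.08]), array([0.78, 0.11])]
[419.02351601 123.94494176]
```

Run:
```python
from h import *
q=np.array([0.995,-0.135,0.031,1.82,0.004,1.456,-0.098])
move_j(list(q)); 
q[0]=-.6; q[6]=-.5; move_j(list(q)); print(read_eef_pos(),read_time_s())
p=[.49,.263,.25]; qq=inverse_kinematics(p,quat(0)); print(np.round(qq,2))
move_ptp(p,quat(0))
print(read_eef_pos(),np.round(read_qpos(),2),read_time_s())
pause(.3)
w=camera_params("wrist"); im=read_camera("wrist"); cv2.imwrite("pics/w1.png",im[:,:,::-1]); np.save("w1.npy",w["camera_from_world"])
for n in ["holder_square_grip","holder_square_seat"]: print(n,tip_of("wrist",n))
print(read_ft_force(),read_time_s())
```

```text
[0.39269482 0.19872376 0.40000542] 4.8083
[-0.6   0.18  0.04  1.8  -0.01  1.16 -0.56]
[0.49054028 0.26261761 0.25102173] [-0.6   0.18  0.04  1.8  -0.01  1.16 -0.56] 5.5917
holder_square_grip [{'at': [313.6, 206.7], 'confidence': 0.97}, {'at': [450.0, 100.3], 'confidence': 0.97}, {'at': [264.0, 423.3], 'confidence': 0.93}]
holder_square_seat [{'at': [267.5, 401.9], 'confidence': 0.61}, {'at': [441.0, 99.5], 'confidence': 0.61}]
[-0.02667962  0.65305124 -0.30085679] 6.0417
```

View pics/w1.png

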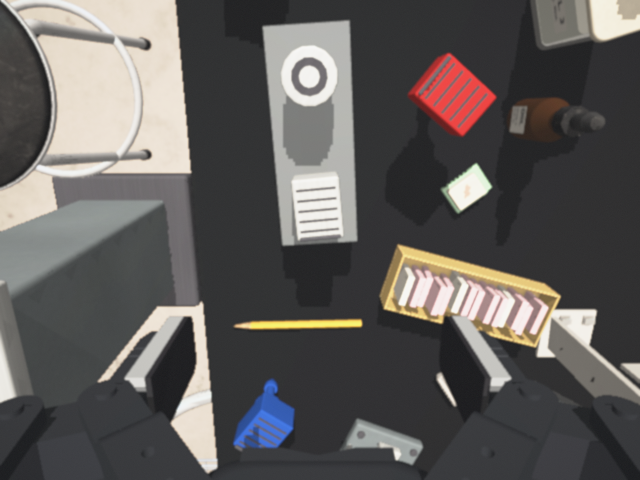

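Run:
```python
import cv2
t=cv2.imread('pics/w1.png')[160:260,260:380]
cv2.imwrite('pics/w1c.png',cv2.resize(t,None,fx=6,fy=6,interpolation=cv2.INTER_CUBIC))
```

```text
(no output)
```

View pics/w1c.png

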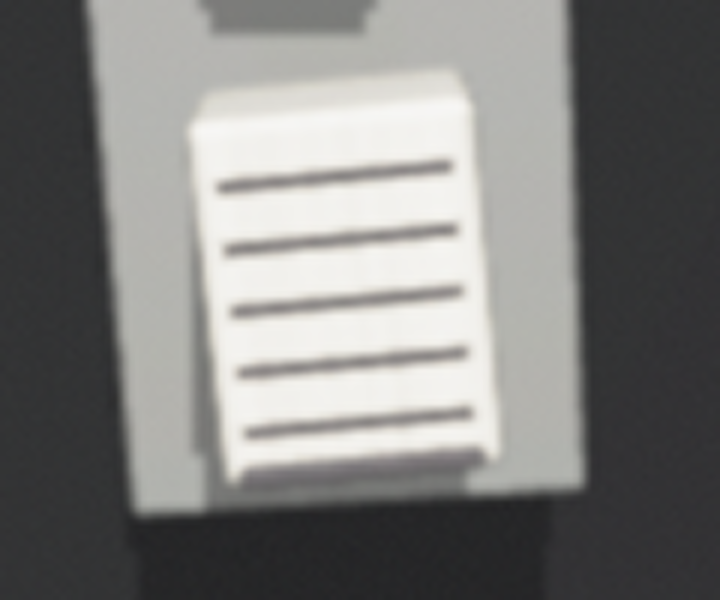

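```bash
cat >> h.py <<'E'
from scipy.optimize import least_squares
def fitrect(views,x0,dx=.036,dy=.048):
    # views: list of (params, 4 corners ordered (-x,+y),(+x,+y),(+x,-y),(-x,-y)) ; unknown x,y,z,yaw
    L=np.array([[-dx,dy],[dx,dy],[dx,-dy],[-dx,-dy]])/2
    def f(s):
        c,n=np.cos(s[3]),np.sin(s[3]); r=[]
        for p,C in views:
            for l,uv in zip(L,C): r+=list(proj(p,[s[0]+c*l[0]-n*l[1],s[1]+n*l[0]+c*l[1],s[2]])-uv)
        return np.array(r)
    o=least_squares(f,x0); return o.x,np.round(o.fun,1)
E
python3 - <<'E'
from h import *
w=camera_params("wrist"); w["camera_from_world"]=np.load("w1.npy")
C=np.array([[190,118],[470,102],[497,458],[230,480]])/6.+[260,160]
print(fitrect([(w,C)],[.49,.263,.09,0]))
move_ptp([.49,.20,.22],quat(0)); pause(.3)
w=camera_params("wrist"); im=read_camera("wrist"); cv2.imwrite("pics/w2.png",im[:,:,::-1]); np.save("w2.npy",w["camera_from_world"])
cv2.imwrite('pics/w2c.png',cv2.resize(im[20:220,220:460,::-1],None,fx=3,fy=3,interpolation=cv2.INTER_CUBIC))
E
```

```text
(array([0.49044319, 0.26309046, 0.07829706, 0.08405082]), array([ 0.1,  0.7,  0.3, -0.5, -0.1, -0.1, -0.4, -0.1]))
```

View pics/w2c.png

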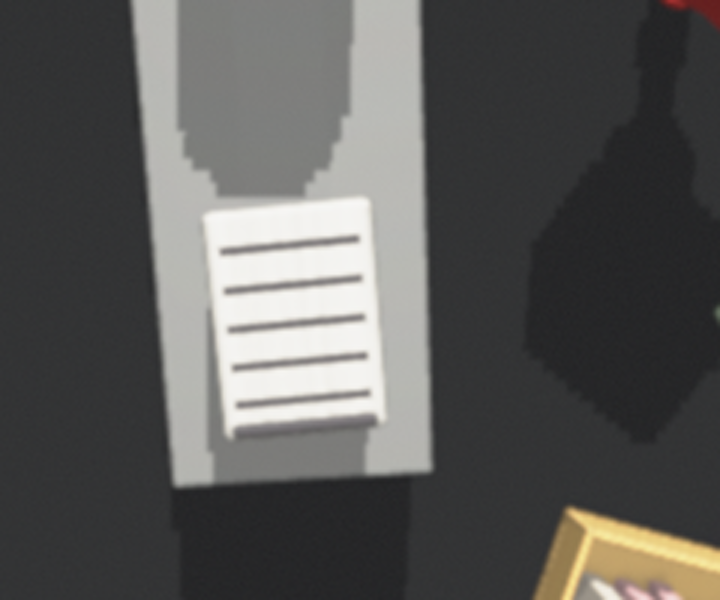

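Run:
```python
from h import *
w=camera_params("wrist"); w1=dict(w); w1["camera_from_world"]=np.load("w1.npy"); w2=dict(w); w2["camera_from_world"]=np.load("w2.npy")
C1=np.array([[190,118],[470,102],[497,458],[230,480]])/6.+[260,160]
C2=np.array([[204,213],[369,198],[385,423],[227,438]])/3.+[220,20]
print(fitrect([(w1,C1)],[.49,.263,.09,0]));print(fitrect([(w2,C2)],[.49,.263,.09,0]))
print(fitrect([(w1,C1),(w2,C2)],[.49,.263,.09,0]))
for i in range(4): print(tri([(w1,C1[i]),(w2,C2[i])]))
print(read_time_s())
```

```text
(array([0.49044319, 0.26309046, 0.07829706, 0.08405082]), array([ 0.1,  0.7,  0.3, -0.5, -0.1, -0.1, -0.4, -0.1]))
(array([0.49032235, 0.26486661, 0.08053344, 0.09266977]), array([-0.3,  0.3,  0.3, -0. ,  0. , -0. , -0.1, -0.2]))
(array([0.49035943, 0.26466477, 0.08318729, 0.08915443]), array([-0.5, -0.1,  0.4, -1.7,  0.4, -0.3, -0.6, -0.1, -0.4,  0.4,  0.8,
        0.2,  0.3,  0.8, -0.4,  0.5]))
(array([0.47070317, 0.28713769, 0.08485828]), [array([-0.1,  0. ]), array([ 0.1, -0. ])])
(array([0.50538497, 0.28998542, 0.09013089]), [array([-0.2, -0. ]), array([0.2, 0. ])])
(array([0.50987264, 0.24346741, 0.08761636]), [array([0., 0.]), array([-0.1, -0. ])])
(array([0.47505272, 0.23979605, 0.08538883]), [array([-0.2,  0. ]), array([ 0.2, -0. ])])
6.775
```

Run:
```python
from h import *
Q=quat(.089); x,y=.4903,.265
move_ptp([x,y,.16],Q); pause(.3); print("F free",read_ft_force())
movel([x,y,.075],Q,.08); pause(.3); print(read_eef_pos(),read_ft_force())
im=read_camera("wrist"); cv2.imwrite("pics/w3.png",im[:,:,::-1])
move_gripper(.03,70); pause(.3); print("gap",read_finger_gap(),read_ft_force(),read_ft_torque(),read_time_s())
im=read_camera("wrist"); cv2.imwrite("pics/w4.png",im[:,:,::-1])
cv2.imwrite("pics/w34.png",np.hstack([cv2.imread("pics/w3.png")[:,120:520],cv2.imread("pics/w4.png")[:,120:520]]))
```

```text
F free [-0.15439623  0.10646865 -0.39163623]
[0.49050451 0.26516051 0.07536279] [ 0.57611301  0.52436755 -0.4992863 ]
gap 0.03357899302871844 [0.78053476 0.5866368  2.91190404] [-0.01669289 -0.04848777  0.02326227] 9.9083
```

View pics/w34.png

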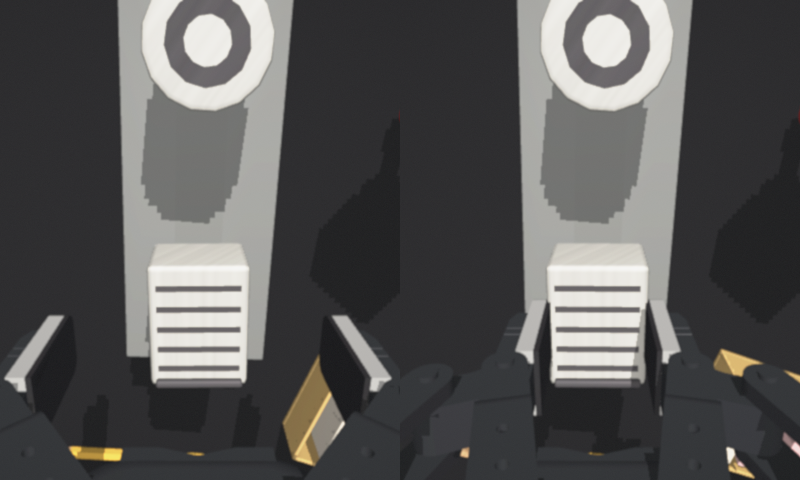

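Run:
```python
from h import *
movel([.4903,.265,.085],None,.03); print(read_ft_force(),read_finger_gap())
movel([.4903,.265,.2],None,.08); pause(.4); print(read_ft_force(),read_ft_torque(),read_finger_gap(),read_eef_pos())
im=read_camera("wrist"); cv2.imwrite("pics/w5.png",im[:,:,::-1])
im=read_camera("scene"); cv2.imwrite("pics/s5.png",cv2.resize(im[150:330,220:440,::-1],None,fx=3,fy=3))
print(inverse_kinematics([.549,-.08,.2],quat(.089)),read_time_s())
```

```text
[-0.29158761 -0.57232724 -1.65081829] 0.033675453970329006
[ 0.61412267 -0.51913875 -1.66176948] [5.67036946e-02 8.17412460e-05 4.88794300e-02] 0.03354181271004104 [0.49028725 0.26498582 0.19992389]
[-0.16092117  0.23082895  0.26379989  1.86599328 -0.06869001  1.05350431
  0.21919969] 12.5333
```

View pics/w5.png

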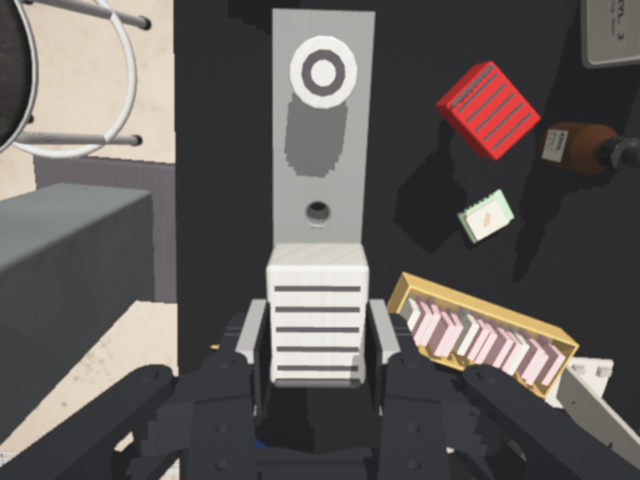

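View pics/s5.png

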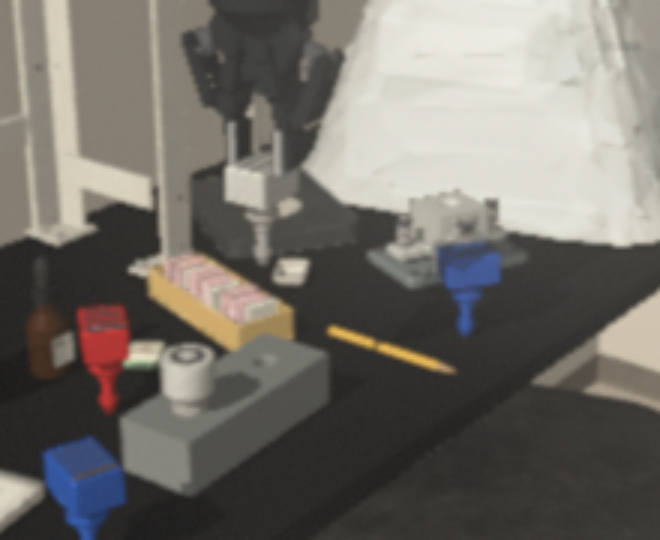

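Run:
```python
from h import *
w=camera_params("wrist"); np.save("w5.npy",w["camera_from_world"])
print("hole",onplane(w,[318,213],.045), read_eef_pos())
print(tip_of("wrist","holder_square_grip"))
p=[.48,-.08,.22]
print(inverse_kinematics(p,quat(-1.5)))
move_ptp(p,quat(-1.5)); pause(.4)
print(read_eef_pos(),np.round(read_qpos(),2),read_ft_force(),read_finger_gap())
w=camera_params("wrist"); im=read_camera("wrist"); cv2.imwrite("pics/w6.png",im[:,:,::-1]); np.save("w6.npy",w["camera_from_world"])
print(tip_of("wrist","socket_mouth"),proj(w,[.5485,-.0806,.064]),read_time_s())
```

```text
hole [0.48983957 0.26595332 0.045     ] [0.49029293 0.26500921 0.19997825]
[{'at': [484.6, 115.9], 'confidence': 0.9}, {'at': [314.1, 310.1], 'confidence': 0.69}]
[-0.32776169  0.07084363  0.42797479  2.00398256 -0.03343488  1.07337189
 -1.38477596]
[ 0.48011719 -0.07955834  0.21993296] [-0.33  0.07  0.43  2.   -0.03  1.07 -1.38] [ 0.08593741  0.2001419  -0.82413304] 0.03362801619042182
[{'at': [326.5, 119.8], 'confidence': 0.61}] [324.93829591 118.46698045] 14.3833
```

View pics/w6.png

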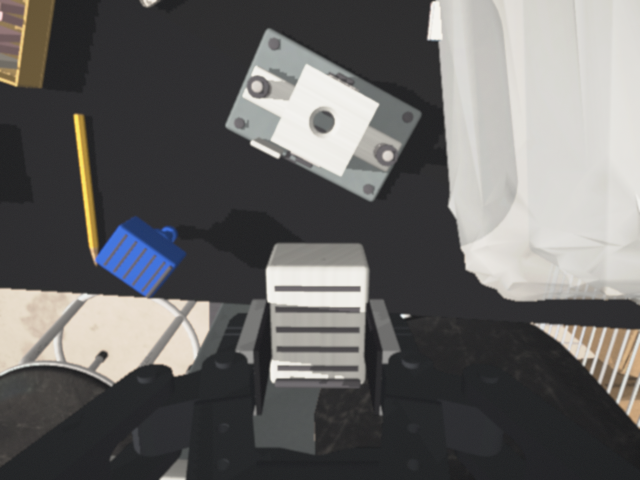

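Run:
```python
from h import *
move_ptp([.50,-.08,.17],quat(-1.5)); pause(.4)
F=[];
for i in range(8): F.append(read_ft_force()); pause(.03)
print(np.mean(F,0),np.std(F,0))
w=camera_params("wrist"); im=read_camera("wrist"); cv2.imwrite("pics/w7.png",im[:,:,::-1]); np.save("w7.npy",w["camera_from_world"])
print(tip_of("wrist","socket_mouth"),proj(w,[.5485,-.0806,.064]),read_time_s())
a=cv2.imread("pics/w6.png")[80:170,270:380]; b=im[40:160,260:400,::-1]
cv2.imwrite("pics/w6c.png",cv2.resize(a,None,fx=6,fy=6,interpolation=cv2.INTER_CUBIC))
cv2.imwrite("pics/w7c.png",cv2.resize(b,None,fx=5,fy=5,interpolation=cv2.INTER_CUBIC))
```

```text
[-0.01680786  0.11375604 -0.9443948 ] [0.39795259 0.44041699 0.39141264]
[{'at': [316.9, 312.7], 'confidence': 0.64}, {'at': [324.1, 158.7], 'confidence': 0.62}] [323.03249549 155.36924   ] 15.4833
```

View pics/w6c.png

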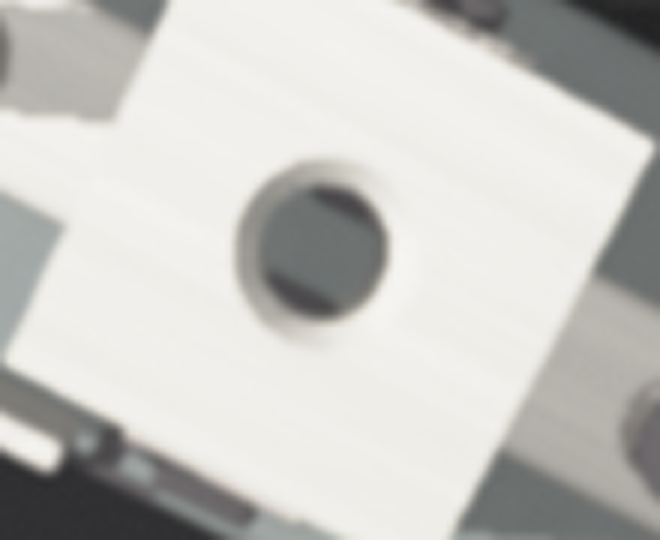

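View pics/w7c.png

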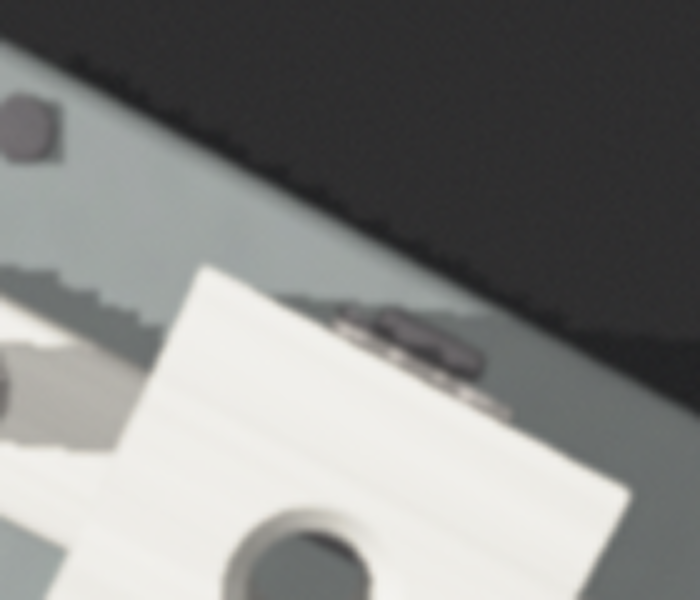

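```bash
python3 -c "
import cv2
b=cv2.imread('pics/w5.png')[180:250,280:360]
cv2.imwrite('pics/w5c.png',cv2.resize(b,None,fx=8,fy=8,interpolation=cv2.INTER_CUBIC))"
```

```text
(no output)
```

View pics/w5c.png

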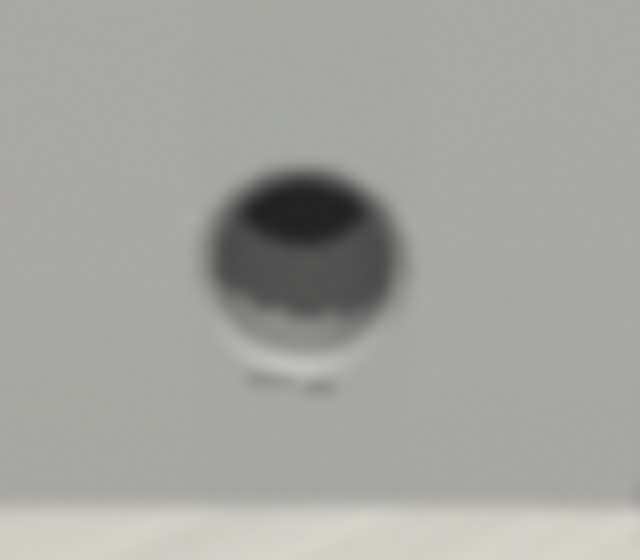

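```bash
python3 -c "
import cv2
b=cv2.imread('pics/w7.png')[120:200,280:370]
cv2.imwrite('pics/w7d.png',cv2.resize(b,None,fx=7,fy=7,interpolation=cv2.INTER_CUBIC))"
```

```text
(no output)
```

View pics/w7d.png

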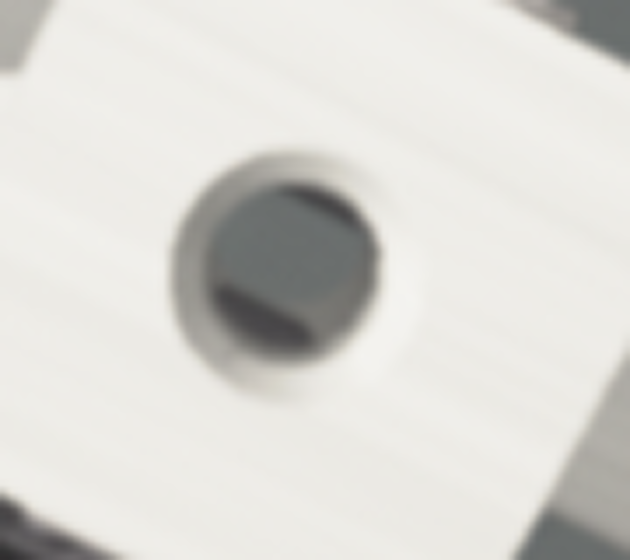

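Run:
```python
from h import *
from scipy.spatial.transform import Rotation as R
w=camera_params("wrist"); g=lambda n:dict(K=w["K"],camera_from_world=np.load(n))
w5,w6,w7=g("w5.npy"),g("w6.npy"),g("w7.npy")
print(tri([(w6,[324.0,122.1]),(w7,[322,159.2])]))
for ww,uv in((w6,[324.3,122]),(w7,[322,159.4])): print("outer",onplane(ww,uv,.064))
for ww,uv in((w6,[323.8,122.25]),(w7,[321.9,159])): print("inner",onplane(ww,uv,.061))
h=onplane(w5,[318,213.75],.045); d=h-np.array([.49028,.26500,.045]); print("hole",h,"off tool",R.from_quat(quat(.089)).as_matrix().T@d)
```

```text
(array([ 0.54596008, -0.08018546,  0.06189628]), [array([0., 0.]), array([-0., -0.])])
outer [ 0.54611124 -0.08034043  0.064     ]
outer [ 0.54608786 -0.0801635   0.064     ]
inner [ 0.54581894 -0.08005898  0.061     ]
inner [ 0.54597053 -0.08014399  0.061     ]
hole [0.48989082 0.26538451 0.045     ] off tool [ 4.17583996e-04 -3.53462569e-04  1.38777878e-17]
```

```bash
cat >> h.py <<'E'
def ft(n=6,dt=.015):
    F=[]
    for i in range(n): F.append(read_ft_force()); pause(dt)
    return np.round(np.mean(F,0),2)
E
python3 - <<'E'
from h import *
X=[.5457,-.0801]; Q=quat(-1.5)
move_ptp(X+[.15],Q); pause(.3); print(read_eef_pos(),ft(12))
for z in [.138,.130,.124,.118,.114,.110]:
    movel(X+[z],Q,.04); f=ft(); print(z,np.round(read_eef_pos(),4),f)
    if abs(f[2])>7 or np.hypot(f[0],f[1])>6: break
print(read_time_s())
im=read_camera("wrist"); cv2.imwrite("pics/w8.png",im[:,:,::-1])
im=read_camera("scene"); cv2.imwrite("pics/s8.png",cv2.resize(im[170:270,310:440,::-1],None,fx=5,fy=5,interpolation=cv2.INTER_CUBIC))
E
```

```text
[ 0.54515759 -0.08033678  0.15034616] [-0.11  0.09 -1.01]
0.138 [ 0.5458 -0.0802  0.1379] [-0.04  0.16 -0.88]
0.13 [ 0.5457 -0.0801  0.1299] [-0.07  0.04 -1.15]
0.124 [ 0.5456 -0.0796  0.1237] [ 0.87  1.09 -1.77]
0.118 [ 0.5455 -0.0796  0.1177] [ 0.44  1.73 -2.4 ]
0.114 [ 0.5457 -0.0797  0.1139] [ 0.42  2.7  -1.94]
0.11 [ 0.5457 -0.0798  0.1098] [ 0.57  3.36 -1.34]
18.8
```

View pics/s8.png

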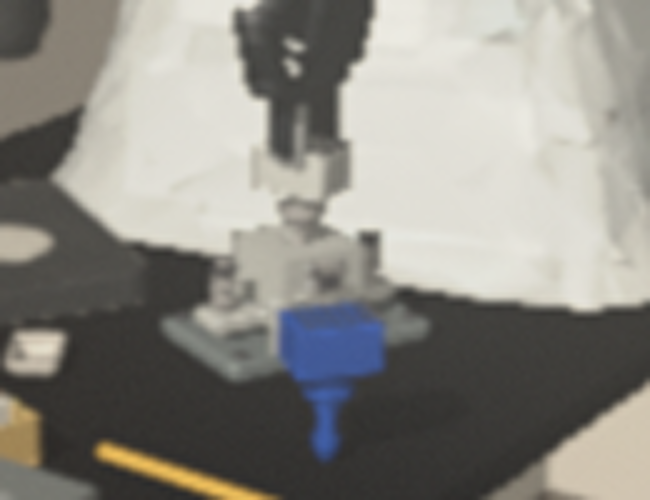

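Run:
```python
from h import *
X=[.5459,-.0793]; Q=quat(-1.5)
movel(X+[.110],Q,.02); print(ft(), np.round(read_eef_pos(),4))
for z in [.108,.106,.104,.102,.100,.099,.098,.097,.096,.095,.0945,.094]:
    movel(X+[z],Q,.03); f=ft(); print(z,np.round(read_eef_pos(),4),f,round(read_finger_gap(),4))
    if f[2]>9 or np.hypot(f[0],f[1])>7: break
print(read_time_s())
```

```text
[ 0.81  2.46 -2.34] [ 0.5457 -0.0796  0.1098]
0.108 [ 0.5461 -0.0796  0.1082] [ 0.07  1.95 -0.05] 0.0336
0.106 [ 0.5459 -0.0795  0.106 ] [-0.08  1.61  0.19] 0.0337
0.104 [ 0.5458 -0.0795  0.1038] [ 0.54  1.11 -0.38] 0.034
0.102 [ 0.5456 -0.0795  0.1017] [ 0.39  1.01 -1.03] 0.0338
0.1 [ 0.5457 -0.0794  0.0998] [ 0.6   0.59 -1.9 ] 0.0332
0.099 [ 0.5458 -0.0794  0.0989] [ 0.34  0.03 -1.42] 0.0338
0.098 [ 0.5458 -0.0794  0.098 ] [ 0.33  0.32 -1.67] 0.0336
0.097 [ 0.5459 -0.0793  0.097 ] [ 0.1  -0.05 -1.5 ] 0.0339
0.096 [ 0.5458 -0.0793  0.0959] [ 0.18  0.23 -0.9 ] 0.0334
0.095 [ 0.5458 -0.0793  0.0949] [-0.21 -0.04 -0.78] 0.0338
0.0945 [ 0.5459 -0.0793  0.0945] [ 0.13 -0.01 -1.12] 0.0339
0.094 [ 0.5461 -0.0794  0.0944] [-1.18  0.18  2.7 ] 0.0336
23.45
```

Run:
```python
from h import *
X=[.5459,-.0793]; Q=quat(-1.5)
for z in [.0937,.0934]:
    movel(X+[z],Q,.02); f=ft(8); print(z,np.round(read_eef_pos(),4),f)
    if f[2]>8: break
im=read_camera("wrist"); cv2.imwrite("pics/w9.png",im[:,:,::-1])
movel(X+[.0943],Q,.02); print("unload",ft(8),np.round(read_eef_pos(),4))
z=.0943; n=0
while z<.106:
    z+=.0006; movel(X+[z],Q,.01); f=ft(4); print(round(z,4),round(read_eef_pos()[2],4),f)
    if f[2]<-4: break
print(read_time_s())
```

```text
0.0937 [ 0.5461 -0.0794  0.0943] [-1.62  0.32  5.2 ]
0.0934 [ 0.5462 -0.0794  0.0943] [-2.03  0.23  6.66]
unload [-0.37 -0.09  2.29] [ 0.5461 -0.0794  0.0944]
0.0949 0.0945 [ 0.7   0.03 -0.72]
0.0955 0.0953 [ 0.27 -0.12 -0.9 ]
0.0961 0.0961 [-0.02  0.27 -1.09]
0.0967 0.0968 [ 0.28  0.01 -1.1 ]
0.0973 0.0973 [-0.04 -0.11 -1.36]
0.0979 0.0979 [ 0.4   0.28 -0.8 ]
0.0985 0.0985 [ 0.07 -0.32 -1.44]
0.0991 0.0991 [ 0.61  0.61 -1.25]
0.0997 0.0997 [-0.21  0.09 -1.35]
0.1003 0.1003 [ 0.19 -0.27 -0.91]
0.1009 0.1009 [ 0.03 -0.23 -0.97]
0.1015 0.1016 [ 0.02  0.2  -1.37]
0.1021 0.1019 [ 0.49 -0.13 -2.32]
0.1027 0.1021 [ 0.68 -0.6  -6.53]
29.0833
```

Run:
```python
from h import *
X=[.5459,-.0793]; Q=quat(-1.5)
z=.1027; T=-13.0
for i in range(14):
    f=ft(6,.01)
    e=f[2]-T
    print(round(z,4),round(read_eef_pos()[2],4),f,round(read_time_s(),2))
    if e<.7: break
    z+=min(.0005,.00025*e/ .8*.8); movel(X+[z],Q,.01)
```

```text
0.1027 0.1021 [ 1.14  0.01 -6.54] 29.13
0.1032 0.1026 [ 1.5   0.04 -8.92] 29.43
0.1037 0.1032 [  1.44   0.09 -11.42] 29.73
0.1041 0.1036 [  1.52  -0.4  -13.28] 30.03
```

Run:
```python
from h import *
X=[.5459,-.0793]; Q=quat(-1.5)
t0=read_time_s()
while read_time_s()-t0<1.15: print(ft(8,.02),round(read_eef_pos()[2],4),round(read_time_s(),2))
w=camera_params("wrist"); im=read_camera("wrist"); cv2.imwrite("pics/w10.png",im[:,:,::-1])
movel(X+[.1015],Q,.02); print("off",ft(8),round(read_eef_pos()[2],4))
im=read_camera("wrist"); cv2.imwrite("pics/w11.png",im[:,:,::-1])
movel(X+[.0955],Q,.04); print(ft(6))
for z in [.0946,.0942,.0939,.0936]:
    movel(X+[z],Q,.02); f=ft(8); print(z,np.round(read_eef_pos(),4),f)
    if f[2]>2: break
print(read_time_s())
```

```text
[  0.98  -0.3  -13.44] 0.1037 30.17
[  1.28  -0.4  -13.86] 0.1038 30.3
[  0.95  -0.1  -14.06] 0.1038 30.43
[  1.22  -0.53 -14.49] 0.1039 30.57
[  0.83  -0.24 -14.25] 0.1039 30.7
[  1.05  -0.19 -14.59] 0.1039 30.83
[  0.47  -0.5  -14.74] 0.104 30.97
[  0.72  -0.1  -15.  ] 0.104 31.1
[  0.37  -0.21 -14.8 ] 0.104 31.23
off [-0.53  0.19 -7.87] 0.1023
[-0.72  1.01 -1.28]
0.0946 [ 0.5464 -0.0794  0.0948] [ 0.05  0.64 -0.65]
0.0942 [ 0.5463 -0.0794  0.0944] [0.11 0.62 0.4 ]
0.0939 [ 0.5464 -0.0794  0.0943] [-0.25  0.63  3.25]
33.3
```

View pics/w10.png

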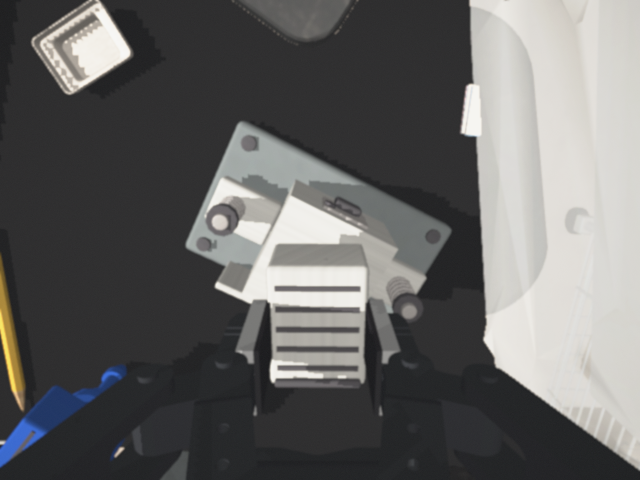

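The pull held, but it crept from about 12 N to 14 N net as the controller wound up. I have time, so I'll repeat it with the force regulated at 12 N.

Run:
```python
from h import *
X=[.5459,-.0793]; Q=quat(-1.5)
movel(X+[.0944],Q,.02)
movel(X+[.098],Q,.04); pause(.2); b=ft(12)[2]; print("base",b)
movel(X+[.1014],Q,.03); pause(.1)
z=.1014; hold=None; log=[]
for i in range(60):
    f=b-ft(4,.01)[2]; t=read_time_s(); e=12-f; log.append((round(t,2),round(z,4),round(f,1)))
    if f>16: break
    if hold is None and f>11.2: hold=t
    if hold and t-hold>1.1: break
    z+=float(np.clip(.00012*e,-.0003,.0005)); movel(X+[z],Q,.01)
print(*log,sep="\n"); print("held",read_time_s()-(hold or 0),read_eef_pos(),read_finger_gap())
movel(X+[.1010],Q,.015); print("off",ft(6))
movel(X+[.0955],Q,.04); print(ft(6))
for z in [.0946,.0942,.0939]:
    movel(X+[z],Q,.02); f=ft(8); print(z,np.round(read_eef_pos(),4),f)
    if f[2]>1.5: break
print(read_time_s())
```

```text
base -1.23
(34.6, 0.1014, np.float64(-0.6))
(34.88, 0.1019, np.float64(0.1))
(35.17, 0.1024, np.float64(2.4))
(35.45, 0.1029, np.float64(6.3))
(35.73, 0.1034, np.float64(8.5))
(36.02, 0.1038, np.float64(10.8))
(36.3, 0.104, np.float64(11.6))
(36.58, 0.104, np.float64(12.4))
(36.87, 0.104, np.float64(12.8))
(37.15, 0.1039, np.float64(12.2))
(37.43, 0.1039, np.float64(12.5))
held 1.1333000000000055 [ 0.54573247 -0.07925665  0.10377823] 0.03338724842209994
off [-1.    0.05 -4.12]
[-0.41  0.64 -1.16]
0.0946 [ 0.5463 -0.0794  0.0948] [-0.2   0.46 -0.92]
0.0942 [ 0.5463 -0.0794  0.0944] [0.37 0.14 0.23]
0.0939 [ 0.5463 -0.0794  0.0944] [-0.42  0.09  3.32]
39.4083
```

Run:
```python
from h import *
X=[.5459,-.0793]; Q=quat(-1.5)
movel(X+[.0942],Q,.02)
move_gripper(.07); pause(.2); print(read_finger_gap(),ft(),read_eef_pos())
movel(X+[.16],None,.1)
movel([.48,-.079,.22],None,.15); pause(.4); print(ft(8))
w=camera_params("wrist"); np.save("w12.npy",w["camera_from_world"]); im=read_camera("wrist"); cv2.imwrite("pics/w12.png",im[:,:,::-1])
im=read_camera("scene"); cv2.imwrite("pics/s12.png",cv2.resize(im[150:330,210:440,::-1],None,fx=3.4,fy=3.3,interpolation=cv2.INTER_CUBIC))
s=camera_params("scene"); 
for n in ["holder_square_seat","holder_square_grip"]: print(n,[d for d in tip_of("scene",n)])
print("expected seat/grip scene",proj(s,[.546,-.0795,.064]),proj(s,[.546,-.0795,.094]))
print(read_time_s())
```

```text
0.06984072200282783 [ 0.25 -0.01 -0.02] [ 0.54589645 -0.0792856   0.09419591]
[0.33 0.27 0.13]
holder_square_seat [{'at': [255.6, 276.0], 'confidence': 0.95}, {'at': [372.6, 246.9], 'confidence': 0.92}, {'at': [247.6, 320.3], 'confidence': 0.91}, {'at': [370.2, 216.9], 'confidence': 0.78}]
holder_square_grip [{'at': [252.7, 263.4], 'confidence': 0.78}, {'at': [377.0, 236.9], 'confidence': 0.73}, {'at': [244.8, 308.5], 'confidence': 0.73}]
expected seat/grip scene [369.80245485 217.16372506] [370.16179629 207.66170884]
42.6833
```

View pics/w12.png

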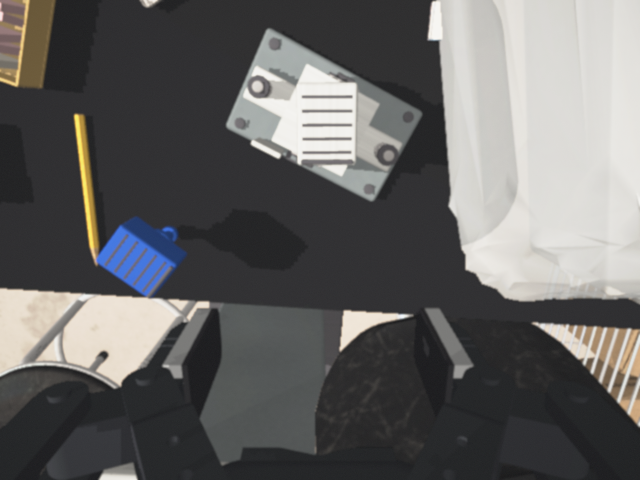

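View pics/s12.png

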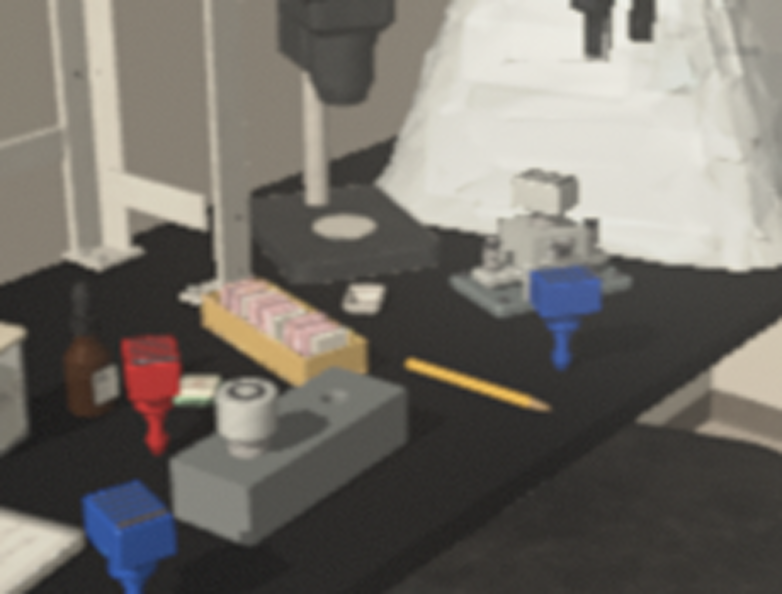

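Run:
```python
from bench import *
pause(.3); print(sign_off(),read_time_s())
```

```text
the job is handed in; nothing more can be done
the job is handed in; nothing more can be done
```

The square holder is out of the storage block and clipped into the spring mount with its flange on the socket. It held when I tugged it. I handed the job in at about 43 s on the robot's clock.

- **Insertion:** The flange landed with the tool at z = 0.0944 m; I had expected 0.0943 m. The largest push was about 8 N net.
- **Tug:** I pulled twice, both times below 19 N. The first pull held for over a second, but crept from about 12 N to about 14 N net. I eased it off and repeated it with the force regulated: 11.6–12.8 N for about 1.1 s. The clips took hold after about 7.5 mm of play. The tool then rose at about 5 N per mm, which fits the carriage springs.
- **After release:** I lowered the holder until the flange landed at the same height, opened the gripper and moved away. In the last scene picture the flange shows at pixel (370.2, 216.9); fully seated, it should be at (369.8, 217.2). The round holder, pencil and lookalikes stand where they were in the pictures I viewed; I did not check the mould, cassette and slides separately.
- **Not confirmed:** I did not read the carriage pointer on its scale; the pull values come from the wrist sensor. I sampled the force after each short step, so I did not see the moment the clips snapped. That they engaged is shown only by the tugs.

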